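# Close the tubes and hold the reader's light shutter half open

### The arm

A 6-joint arm with a two-finger parallel gripper is mounted at the origin on the work surface. World frame = base frame: x ahead of the robot, y to its left, z up, the work surface at z = 0. Lengths are in mm, angles in rad, forces in N, time in s.
With the tool pointing down it reaches from about 400 to 925 mm from the base axis. Payload 12.5 kg.
Tool frame: the origin (TCP) lies at the very end of the fingers, on their centre line; the grasp point (between the pads) lies 19 mm behind it; z points along the fingers, y is the direction in which the jaws open and shut (so a half turn about z gives the same grasp; the last joint's range is limited). The gripper opens to 95 mm and grips with 3 to 60 N. Pads are 20 mm wide; open, the fingers measure 119 mm over their backs; the gripper's body (75 mm by 180 mm) begins 59 mm behind the grasp point.
Start: joints at [1.136, 0.491, 1.559, -0, 1.092, -0.106], TCP at [201.801, 591.543, 214.661] pointing down, gripper open.
Joint ranges: [-3.1, 3.1], [-0.84, 2.19], [0.05, 2.79], [-1.13, 4.28], [0.06, 2.93], [-2.69, 2.69]. Speed limits (rad/s): [2.22, 2.22, 2.79, 3.14, 3.14, 3.14].

### API

Orientations are given as [roll, pitch, yaw] about the fixed x, y, z axes, in that order (R = Rz(yaw) Ry(pitch) Rx(roll)).
In Python, from cell import env gives the robot as it stands. The module is installed in compiled form; this text tells all that it offers.
- The arm moves only by the tool arm_command, never from a script. Its argument "deltas" is a list that holds one entry, the list of rows, each a list of 5 numbers: the closure, from 0 (fully open) to 1 (shut), then the shift along the world's x, y, z as a fraction of full scale, then the turn about the world's z as a fraction of full scale. In form: [[[grip, dx, dy, dz, twist], ...]]. A call has 1 to 12 rows; each row shifts and turns the pose as measured when the row begins; what a row does not reach is not made up. Full scale, the value 1, is 100 mm for a shift and pi/4 rad for a turn. A row lasts 1/12 s, in which the tool goes at most 41.7 mm and 7.16 degrees, less where a joint would pass 70% of its speed; a pose out of reach is approached as far as the arm can. A call with a number of a shift or a turn outside -1 to 1 is refused whole. A call with a gripper value outside its range is refused whole. The fingers move at their own pace and stop on an object; the grip force is fixed at half the most. Time passes only in rows, so rows that do not move let the fingers close. It gives the time, the measured TCP pose, the force and the opening at its end, in the units of the state.
- env.state(): the state, without advancing time (a new reading comes with each control period).
- env.read_camera(name): name is "side" or "top" or "wrist"; returns a dict with "frame" (480x640x3 uint8, red, green, blue), "fx", "fy", "cx", "cy" (pixels), "k1" (the pictures are not rectified: a ray, as slopes to the right and down, at radius r is drawn at 1 + k1 r^2 times it, then the intrinsics apply), "R" (3x3) and "t" (3): a world point X has camera coordinates R X + t; the wrist camera has in their place "tool_from_camera" (4x4, takes a point from camera to tool coordinates, whose origin is the TCP and whose axes are the flange's). Camera axes: x right, y down, z forward; pixel columns grow to the right and rows downward; lengths in mm; the calibration is good to about 2 mm. A picture is of the moment at which its call begins: read the wrist's pose just before it. There is no depth.
- env.job_done(): hands the job in, once; it reports no verdict.
The state is a dict: "t": time; "joints": joint angles; "qvel": joint speeds; "tau": joint torques, N m; "eef_pos": TCP position; "tcp_rot": TCP orientation; "ft_force": force on the tool from outside, world axes, zero at the start; "moment": the same for the moment, N m; "opening": opening from 0.0 (shut) to 1.0 (fully open).
Only numpy, scipy, OpenCV 4.12 (cv2) and the standard library are available. Lean on these libraries where they do the work, as an engineer would, in place of code of your own. Each camera call takes 0.05 s, during which the arm holds its last target.

### The job

The tube reader is about to take a measurement: first press shut the two flip caps that stand open on its tubes, so that all three tubes are closed, and only then slide the sprung shutter of its light port, by its upright tab, to the half-way mark and hold it there. Never run the shutter fully open, and leave the jug, the tip box and the burner where they stand. Finish while still holding the shutter half open against its spring, with everything still; do not let it go.

Things in the scene. Friction and masses are not known exactly. Their poses are not given: they have to be found in the camera images.
- reader: Tube reader fixed to the bench: white box 220 mm (x) by 300 mm (y) by 80 mm high with a flat grey deck on top; origin at the centre of its underside, z up. Its front (blank display, three buttons) faces its -x. On the deck: along the -x side (55 mm from the centre) the shutter lane, along the +x side (55 mm from the centre) a row of three flip-cap tubes.
- rim_a (a point): Centre of the rim of tube_a, 45 mm above the deck, 125 mm above the bench; axes as the reader's. Clear tube 30 mm across (rim 33 mm), fixed in its well. Its cap's hinge axis is at rim height, parallel to the reader's y, 19 mm from this point towards the reader's +x. The three tubes stand in a row along the reader's y, 75 mm apart, in any order.
- rim_b (a point): Centre of the rim of tube_b, 45 mm above the deck, 125 mm above the bench; axes as the reader's. Clear tube 30 mm across (rim 33 mm), fixed in its well. Its cap's hinge axis is at rim height, parallel to the reader's y, 19 mm from this point towards the reader's +x. The three tubes stand in a row along the reader's y, 75 mm apart, in any order.
- rim_c (a point): Centre of the rim of tube_c, 45 mm above the deck, 125 mm above the bench; axes as the reader's. Clear tube 30 mm across (rim 33 mm), fixed in its well. Its cap's hinge axis is at rim height, parallel to the reader's y, 19 mm from this point towards the reader's +x. The three tubes stand in a row along the reader's y, 75 mm apart, in any order.
- cap_a (a joint): Flip cap of tube_a: 0 = shut, 1.57 = upright, 2.2 = its stop, leaning away from the shutter lane. White disc 33 mm across, 7 mm thick, lip on the side away from the hinge, reaching 44.5 mm from it. Shut, its top is 7.5 mm above the rim. Stiff hinge (0.03 N m friction): stays at any angle, about 1 N at its edge moves it. Starts open (1.0 to 2.1).
- cap_b (a joint): Flip cap of tube_b: 0 = shut, 1.57 = upright, 2.2 = its stop, leaning away from the shutter lane. White disc 33 mm across, 7 mm thick, lip on the side away from the hinge, reaching 44.5 mm from it. Shut, its top is 7.5 mm above the rim. Stiff hinge (0.03 N m friction): stays at any angle, about 1 N at its edge moves it. Starts open (1.0 to 2.1).
- cap_c (a joint): Flip cap of tube_c: 0 = shut, 1.57 = upright, 2.2 = its stop, leaning away from the shutter lane. White disc 33 mm across, 7 mm thick, lip on the side away from the hinge, reaching 44.5 mm from it. Shut, its top is 7.5 mm above the rim. Stiff hinge (0.03 N m friction): stays at any angle, about 1 N at its edge moves it. Starts shut.
- shutter (a joint): Travel of the shutter (m): 0 = shut, 0.030 = half, 0.060 = fully open. It opens towards the reader's +y. The spring pushes it shut with 4 N at 0, 8 N at half, 12 N at full travel. Three dark ticks on the deck on the lane's -x side mark shut, half (the longest, in the middle) and full; a dark pointer at the foot of the tab points to them.
- tab (a point): Centre of the shutter's upright black tab, moving with it; axes as the reader's. Block 30 mm (x) by 12 mm (y, the sliding direction), top 19 mm above this point, 47 mm above the deck. Its 36 by 18 mm foot ends 11 mm above the deck, the steel shutter plate 5 mm. Rails 8 mm high run 29 mm either side of the lane. Shut, it is 20 mm to the +y side of the reader's centre; at half 50 mm.
- jug: Bystander: open stainless steel jug 106 mm across, 120 mm high, with a side handle, loose on the bench beside the reader; origin at the centre of its underside.
- tip_box: Bystander: pipette tip box 85 by 115 by 62 mm, green with a clear lid, loose on the bench; origin at the centre of its underside.
- burner: Bystander: small steel spirit burner (unlit) 76 mm across, 70 mm high, loose on the bench; origin at the centre of its underside.

How it is judged (in metres and radians):
On the way, in this order (a step that is already met when the one before it is completed fails the run):
1. all three flip caps are shut while the shutter is still shut (value of joint each of cap_a, cap_b, cap_c below 0.12 rad and value of joint shutter below 0.008 m), for 0.2 s.
2. the shutter is held by the fingers at half travel for a second (value of joint each of cap_a, cap_b, cap_c below 0.12 rad and value of joint shutter between 0.025 and 0.035 m and contact force between the fingers and shutter above 3 N), for 1 s.
At the end, for the whole second after the job is handed in: All three caps shut (under 0.12 rad), the shutter still and between 25 and 35 mm of its 60 mm travel, held there by the fingers (contact over 3 N) (all of step 2 and velocity of joint shutter between -0.005 and 0.005 m/s); the arm keeps its last pose, push and grip.
It fails at once if the shutter is opened while a cap is open (value of joint shutter above 0.01 m and value of joint any of cap_a, cap_b, cap_c above 0.2 rad).
It fails at once if the shutter is run fully open (value of joint shutter above 0.055 m).
It fails at once if the jug is disturbed (distance of jug from where it was at the start of the episode above 0.02 m).
It fails at once if the tip box is disturbed (distance of tip_box from where it was at the start of the episode above 0.02 m).
It fails at once if the burner is disturbed (distance of burner from where it was at the start of the episode above 0.02 m).
It also fails if it takes over 51 s, if anything falls off the work surface, if the arm or the gripper's body presses on something with over 40 N, if the wrist force passes 120 N, or if a joint passes its speed limit or range.

## Working session

There is one attempt and no reset: what is moved stays moved. The work goes in short steps, Python scripts to look and compute and a tool call to move; the robot and the scene stay as the last step left them, time stands still between calls to the robot, and variables do not carry over. Pictures are saved under pics/ and viewed, and the job is handed in when it is done.

Besides the shell and the picture viewer there is one more tool, called after "Request:" as name(argument=value, ...) on one line, values as JSON. arm_command: Moves the arm, as the interface text tells. Its arguments: {"type":"object","properties":{"deltas":{"type":"array","items":{"type":"array","items":{"type":"array","items":{"type":"number","minimum":-1,"maximum":1}}}}},"required":["deltas"]}

```bash
mkdir -p pics
python3 - <<'E'
from cell import env
import cv2
s=env.state();print(s)
for n in("side","top","wrist"):
    c=env.read_camera(n);cv2.imwrite(f"pics/{n}0.png",c["frame"][:,:,::-1])
    print({k:v for k,v in c.items() if k!="frame"})
E
```

```text
{'t': 0.0, 'joints': array([ 1.13642377e+00,  4.91564850e-01,  1.55945944e+00, -2.83642589e-06,
        1.09169390e+00, -1.05559526e-01]), 'qvel': array([-0.00109642, -0.00111465,  0.00065206,  0.00086403, -0.00102099,
       -0.00277294]), 'tau': array([ 1.75640503e-04, -6.12656808e+01, -2.58171272e+01,  6.92569907e-02,
        4.82405175e-02, -1.40739944e-04]), 'eef_pos': array([201.67545211, 591.30609537, 214.05502287]), 'tcp_rot': array([-3.14047312e+00, -1.16088395e-04,  2.81278087e+00]), 'ft_force': array([0.1196253 , 0.34368208, 0.0840621 ]), 'moment': array([ 1.89461571e-02,  7.15374547e-03, -6.43265284e-06]), 'opening': 0.9973609443195559}
{'fx': 458.04503886737183, 'fy': 458.04503886737183, 'cx': 319.2813035917256, 'cy': 237.963264500025, 'k1': -0.037047748543868705, 'R': array([[ 0.66946536, -0.74268602,  0.0152839 ],
       [-0.54663171, -0.5064631 , -0.66684999],
       [ 0.5030009 ,  0.4380783 , -0.74503523]]), 't': array([-350.38065616,  412.46803395,  863.74929492])}
{'fx': 481.1057034309671, 'fy': 481.1057034309671, 'cx': 309.98153013024245, 'cy': 237.33671107766833, 'k1': 0.04116868494775741, 'R': array([[-2.20654793e-03, -9.99896068e-01,  1.42472572e-02],
       [-9.81142558e-01, -5.88898431e-04, -1.93284593e-01],
       [ 1.93272895e-01, -1.44050821e-02, -9.81039286e-01]]), 't': array([ 44.64486372, 580.122118  , 911.01100917])}
{'fx': 382.7728598324594, 'fy': 382.7728598324594, 'cx': 318.6507350666925, 'cy': 245.21084838051323, 'k1': -0.08018641279916965, 'tool_from_camera': array([[ 7.41261609e-04, -9.58413510e-01, -2.85382189e-01,
         8.15296741e+01],
       [ 9.99999613e-01,  8.45647526e-04, -2.42547343e-04,
         8.70651268e-01],
       [ 4.73793393e-04, -2.85381899e-01,  9.58413766e-01,
        -1.70034361e+02],
       [ 0.00000000e+00,  0.00000000e+00,  0.00000000e+00,
         1.00000000e+00]])}
```

View pics/side0.png

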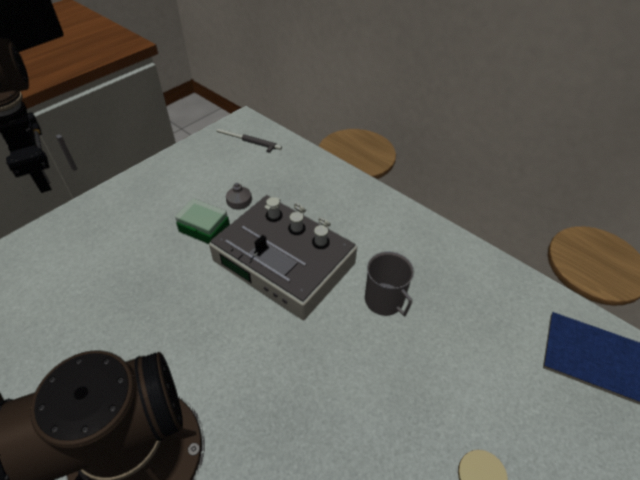

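View pics/top0.png

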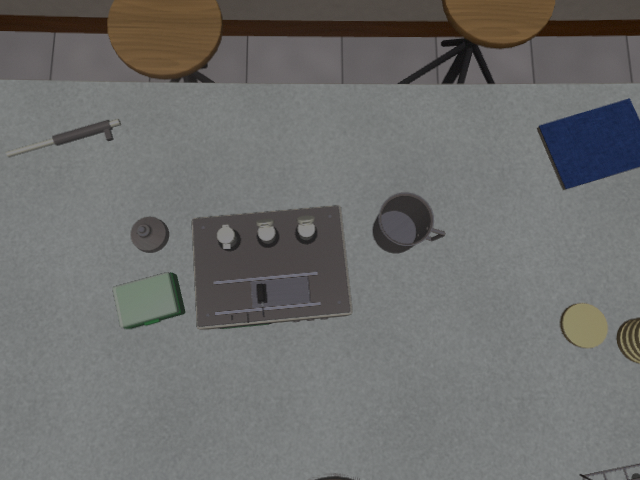

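View pics/wrist0.png

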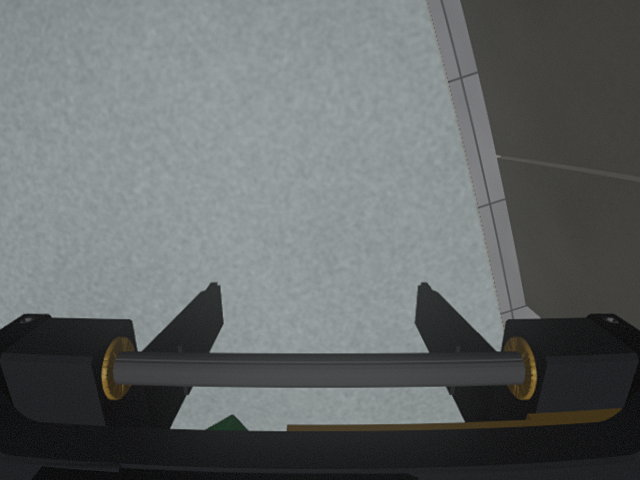

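Top view: reader around (270,268), with the jug at (405,222), burner at (149,234) and tip box at (148,300). I'll enlarge the reader.

Run:
```python
import cv2
a=cv2.imread("pics/top0.png")[190:340,180:360];cv2.imwrite("pics/topz.png",cv2.resize(a,None,fx=4.4,fy=4,interpolation=cv2.INTER_CUBIC)[:600,:792])
a=cv2.imread("pics/side0.png")[180:330,170:370];cv2.imwrite("pics/sidez.png",cv2.resize(a,None,fx=4,fy=4,interpolation=cv2.INTER_CUBIC))
```

```text
(no output)
```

View pics/topz.png

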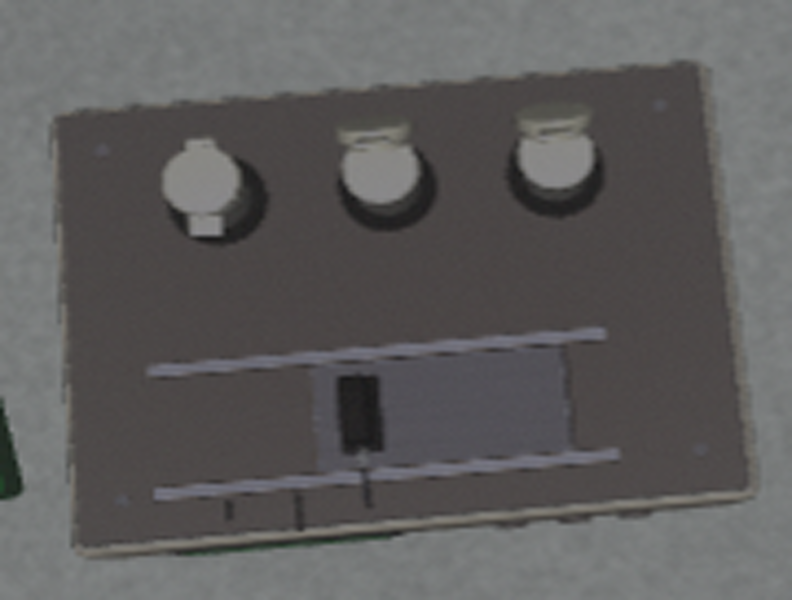

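View pics/sidez.png

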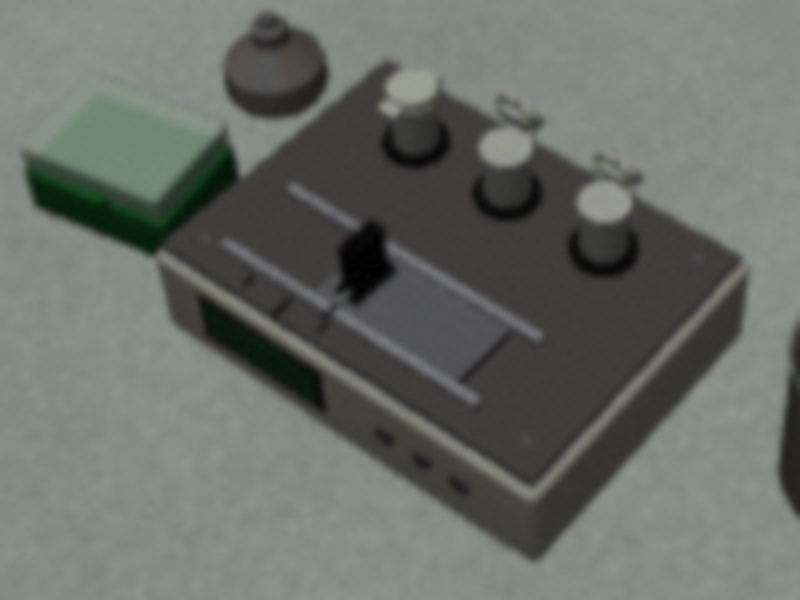

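```bash
cat > h.py <<'E'
import numpy as np, cv2
from cell import env
from scipy.optimize import least_squares
def dist(c): return np.array([c["k1"],0,0,0,0])
def K(c): return np.array([[c["fx"],0,c["cx"]],[0,c["fy"],c["cy"]],[0,0,1.]])
def proj(c,P): 
    return cv2.projectPoints(np.atleast_2d(P).astype(float),cv2.Rodrigues(c["R"])[0],c["t"],K(c),dist(c))[0][:,0]
def ray(c,px,z):
    u=cv2.undistortPoints(np.array([[px]],float),K(c),dist(c))[0,0]
    d=c["R"].T@np.array([u[0],u[1],1]);o=-c["R"].T@c["t"]
    return o+d*(z-o[2])/d[2]
def wristcam():
    s=env.state();c=env.read_camera("wrist")
    r=s["tcp_rot"]
    from scipy.spatial.transform import Rotation as Ro
    T=np.eye(4);T[:3,:3]=Ro.from_euler("xyz",r).as_matrix();T[:3,3]=s["eef_pos"]
    T=np.linalg.inv(T@c["tool_from_camera"]);c["R"]=T[:3,:3];c["t"]=T[:3,3];return c
E
python3 - <<'E'
from h import *
ct=env.read_camera("top");cs=env.read_camera("side")
Z=lambda p:(p[0]/4.4+180-.4,p[1]/4+190-.4)
S=lambda p:(p[0]/4+170-.4,p[1]/4+180-.4)
L=np.array([[110,150,80],[110,-150,80],[-110,-150,80],[-110,150,80]],float)
pt=[Z(p) for p in[(57,115),(707,63),(755,492),(76,552)]]
for p in pt: print(ray(ct,p,80).round(1))
# side: corners: +x+y (388,60), +x-y (747,262), -x-y (533,495), -x+y (158,255)
ps=[S(p) for p in[(388,60),(747,262),(533,497),(158,255)]]
for p in ps: print(ray(cs,p,80).round(1))
def W(v,P):
    c,s=np.cos(v[2]),np.sin(v[2]);P=np.atleast_2d(P)
    return np.c_[v[0]+c*P[:,0]-s*P[:,1],v[1]+s*P[:,0]+c*P[:,1],P[:,2]]
for cams in(((ct,pt),),((cs,ps),),((ct,pt),(cs,ps))):
    r=least_squares(lambda v:np.concatenate([(proj(c,W(v,L))-p).ravel() for c,p in cams]),[600,100,0.05])
    print(r.x,r.fun.round(1))
v=r.x
print("tab px",Z((360,413)),ray(ct,Z((358,400)),127), W(v,[-55,20,127]))
print("rims",[ray(ct,Z(p),z).round(1) for p,z in(((381,172),125),((556,158),125),((202,182),132.5))],W(v,[[55,0,125],[55,-75,125],[55,75,125]]))
print('jug',ray(ct,(405,200),120))
for n,p,z in(('jug',(407,222),120),('jugs',None,0)):
    if p: print(n,ray(ct,p,z))
print('burner',ray(ct,(149,237),40),'tip',ray(ct,(148,300),62))
E
```

```text
[613.3 275.1  80. ]
[640.3 -15.9  80. ]
[429.7 -33.5  80. ]
[402.6 257.3  80. ]
[615.3 275.9  80. ]
[639.5 -15.6  80. ]
[427.  -36.8  80. ]
[399.4 252.   80. ]
[5.22011216e+02 1.20700931e+02 8.94948608e-02] [-2.4 -2.4  1.5 -2.3  2.7  2.  -1.7  2. ]
[5.21102786e+02 1.19960981e+02 9.15527417e-02] [-0.5 -0.9  2.4 -0.3  0.4  1.2 -2.4 -1.2]
[5.21749737e+02 1.20508943e+02 9.01316152e-02] [-2.3 -2.2  1.5 -2.2  2.8  2.1 -1.6  2.1 -0.3 -1.1  2.4 -0.5  0.3  0.9
 -2.3 -1.5]
tab px (261.41818181818184, 292.85) [469.35933744 134.52148518 127.        ] [[465.1727948 135.4772316 127.       ]]
rims [array([575.6, 126.9, 125. ]), array([582.3,  52.7, 125. ]), array([569.3, 201. , 132.5])] [[576.52648587 125.45947311 125.        ]
 [583.27720819  50.76390598 125.        ]
 [569.77576355 200.15504023 125.        ]]
jug [ 640.27019781 -136.23963565  120.        ]
jug [ 597.25426035 -138.31584835  120.        ]
burner [583.86521131 370.15028077  40.        ] tip [455.62664254 357.06373755  62.        ]
```

Request:
arm_command(deltas=[[[1, 0.22, -0.23, 0.1, 0.15], [1, 0.22, -0.23, 0, 0.15], [1, 0.22, -0.23, 0, 0.15], [1, 0.22, -0.23, 0, 0.1], [1, 0.22, -0.23, 0, 0], [1, 0.22, -0.23, 0, 0], [1, 0.22, -0.23, 0, 0], [1, 0.22, -0.23, 0, 0], [1, 0.22, -0.23, 0, 0], [1, 0.22, -0.23, 0, 0]]])

```text
t: 1.08
eef_pos: [424.9, 354.0, 223.7]
tcp_rot: [-3.141, -0.001, -3.01]
ft_force: [0.5, 0.6, 0.1]
opening: 0.356
```

Request:
arm_command(deltas=[[[1, 0.22, -0.23, 0, -0.05], [1, 0.22, -0.22, 0, 0], [1, 0.22, -0.22, 0, 0], [1, 0.22, -0.22, 0, 0], [1, 0.22, -0.22, 0, 0], [1, 0.22, -0.22, 0, 0], [1, 0.22, -0.22, 0, 0], [1, 0.22, -0.22, 0, 0], [1, 0.22, -0.22, 0, 0], [1, 0.18, -0.22, 0, 0], [1, 0, 0, 0, 0]]])

```text
t: 2.0
eef_pos: [653.0, 115.1, 223.0]
tcp_rot: [-3.14, -0.0, -3.055]
ft_force: [-0.8, -0.1, -0.6]
opening: 0.004
```

Run:
```python
from h import *
print(env.state()["eef_pos"],env.state()["tcp_rot"])
for n in("top","side"):
  c=env.read_camera(n);f=c["frame"][:,:,::-1]
  a=f[170:340,170:370];cv2.imwrite(f"pics/{n}1.png",cv2.resize(a,None,fx=3.5,fy=3.5,interpolation=cv2.INTER_CUBIC))
c=wristcam();cv2.imwrite("pics/w1.png",c["frame"][:,:,::-1])
```

```text
[653.02819129 115.06034738 222.99016815] [-3.14033568e+00 -4.17264515e-04 -3.05521996e+00]
```

View pics/w1.png

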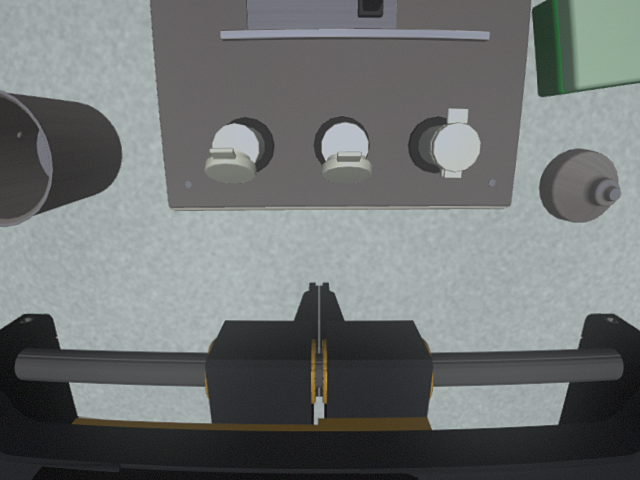

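View pics/side1.png

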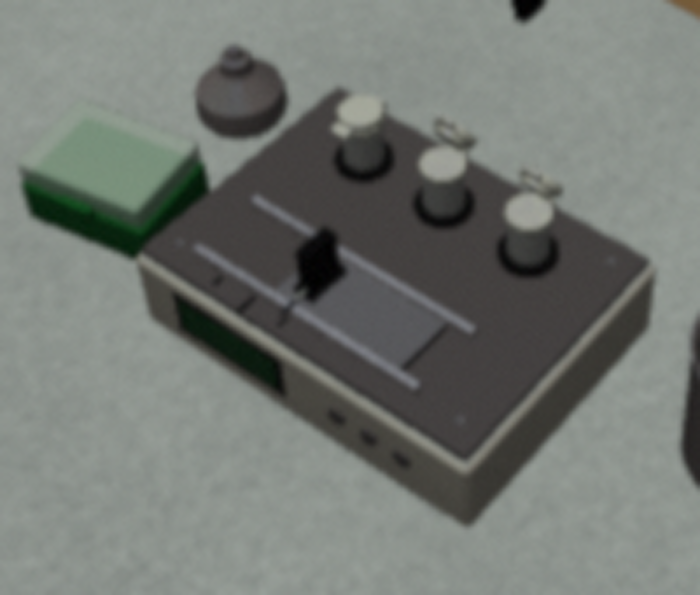

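Run:
```python
from h import *
c=wristcam()
v=(521.7,120.5,.0901);cc,ss=np.cos(v[2]),np.sin(v[2])
def loc(p): d=p-np.array([v[0],v[1],0]);return np.array([cc*d[0]+ss*d[1],-ss*d[0]+cc*d[1],p[2]]).round(1)
for n,p,z in(("c cap",(456,147),132.5),("mid rim",(345,138),125),("right rim",(239,139),125),("deck+x-y",(170,209),80),("deck+x+y",(512,206),80)):
    w=ray(c,p,z);print(n,w.round(1),loc(w))
print(loc(env.state()["eef_pos"]))
for l in((112,0),(112,-75),(55,0)): print(l,v[0]+cc*l[0]-ss*l[1],v[1]+ss*l[0]+cc*l[1])
```

```text
c cap [569.7 205.3 132.5] [ 55.4  80.1 132.5]
mid rim [571.3 130.9 125. ] [ 50.3   5.9 125. ]
right rim [578.2  59.  125. ] [ 50.8 -66.3 125. ]
deck+x-y [641.4  -6.4  80. ] [ 107.8 -137.2   80. ]
deck+x+y [612.7 281.   80. ] [105.  151.7  80. ]
[127.5 -12.4 223.5]
(112, 0) 633.2456988998605 130.5775521304364
(112, -75) 639.994059701492 55.88177161713696
(55, 0) 576.4769057097529 125.44879792119644
```

Request:
arm_command(deltas=[[[1, 0, 0.13, -0.25, 0], [1, 0, 0, -0.25, 0], [1, 0, 0, -0.19, 0], [1, 0, 0, 0, 0]]])

```text
t: 2.53
eef_pos: [647.3, 138.1, 155.3]
tcp_rot: [3.141, 0.003, -3.046]
ft_force: [0.3, -0.3, -0.4]
opening: 0.002
```

Request:
arm_command(deltas=[[[1, -0.12, -0.05, -0.06, 0], [1, -0.12, -0.01, 0, 0], [1, -0.12, -0.01, 0, 0], [1, -0.12, -0.01, 0, 0], [1, -0.12, -0.01, 0, 0], [1, -0.12, -0.01, 0, 0], [1, 0, 0, 0, 0]]])

```text
t: 3.12
eef_pos: [570.5, 134.7, 155.9]
tcp_rot: [3.141, 0.008, -3.037]
ft_force: [1.3, 0.3, -0.9]
opening: 0.007
```

Run:
```python
from h import *
print(env.state()["eef_pos"],env.state()["ft_force"])
c=env.read_camera("side");f=c["frame"][:,:,::-1]
a=f[170:340,170:370];cv2.imwrite(f"pics/s2.png",cv2.resize(a,None,fx=3.5,fy=3.5,interpolation=cv2.INTER_CUBIC))
```

```text
[570.47049139 134.74951421 155.85843674] [ 1.27083724  0.28561856 -0.94583462]
```

View pics/s2.png

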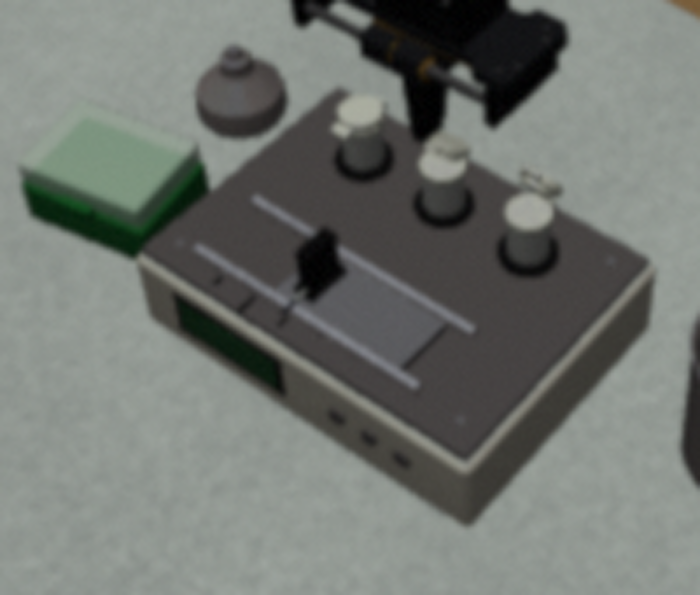

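Request:
arm_command(deltas=[[[1, 0, -0.07, -0.06, 0], [1, 0, -0.02, -0.08, 0], [1, 0, 0, -0.08, 0], [1, 0, 0, 0, 0]]])

```text
t: 3.5
eef_pos: [573.6, 126.1, 134.3]
tcp_rot: [3.141, 0.014, -3.036]
ft_force: [-0.2, 0.3, -0.7]
opening: 0.007
```

Request:
arm_command(deltas=[[[1, 0, 0, -0.04, 0], [1, 0, 0, -0.03, 0], [1, 0, 0, -0.02, 0]]])

```text
t: 3.75
eef_pos: [574.1, 126.1, 132.4]
tcp_rot: [3.141, 0.016, -3.036]
ft_force: [-9.3, -1.4, 18.2]
opening: 0.003
```

Request:
arm_command(deltas=[[[1, 0, 0, 0.2, 0], [1, 0, 0, 0.25, 0], [1, 0, 0, 0.25, 0], [1, 0.24, -0.22, 0, 0], [1, 0.25, -0.22, 0, 0], [1, 0.24, -0.22, 0, 0], [1, 0, 0, 0, 0]]])

```text
t: 4.33
eef_pos: [650.3, 58.3, 206.2]
tcp_rot: [3.141, 0.017, -3.033]
ft_force: [-0.4, 0.6, -0.2]
opening: 0.004
```

Run:
```python
from h import *
print(env.state()["eef_pos"],env.state()["ft_force"])
c=env.read_camera("side");f=c["frame"][:,:,::-1]
a=f[170:340,170:370];cv2.imwrite(f"pics/s3.png",cv2.resize(a,None,fx=3.5,fy=3.5,interpolation=cv2.INTER_CUBIC))
```

```text
[650.31981191  58.28430045 206.17818727] [-0.35829581  0.63906217 -0.20200415]
```

View pics/s3.png

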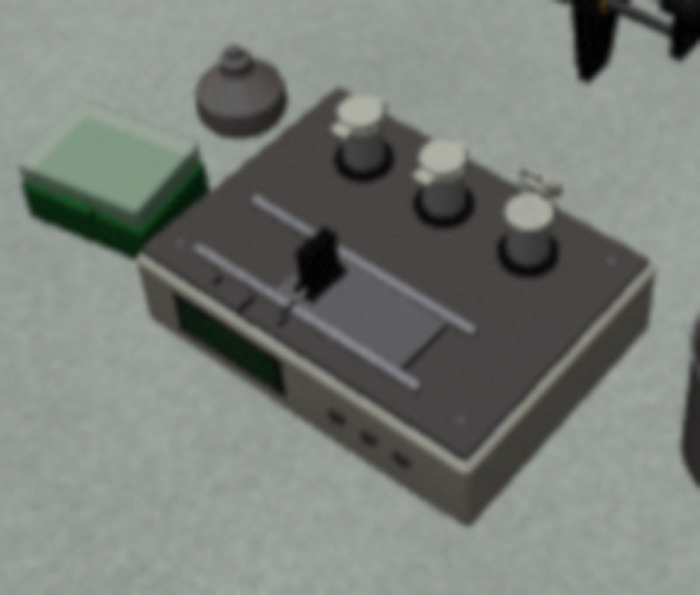

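The middle cap (443,158 in the enlarged view) is now shut and matches the left one. Next is the right cap.

Request:
arm_command(deltas=[[[1, 0, 0, -0.25, 0], [1, 0, 0, -0.27, 0], [1, 0, 0, 0, 0], [1, -0.12, -0.01, 0, 0], [1, -0.12, -0.01, 0, 0], [1, -0.12, -0.01, 0, 0], [1, -0.12, -0.01, 0, 0], [1, -0.12, -0.01, 0, 0], [1, -0.1, -0.01, 0, 0], [1, 0, 0, 0, 0]]])

```text
t: 5.22
eef_pos: [574.9, 57.0, 154.6]
tcp_rot: [3.14, 0.015, -3.032]
ft_force: [0.2, 0.4, -0.2]
opening: 0.007
```

Request:
arm_command(deltas=[[[1, 0, -0.04, -0.06, 0], [1, 0, 0, -0.08, 0], [1, 0, 0, -0.06, 0], [1, 0, 0, 0, 0], [1, 0, 0, -0.03, 0], [1, 0, 0, -0.02, 0], [1, 0, 0, -0.02, 0], [1, 0, 0, -0.02, 0]]])

```text
t: 5.88
eef_pos: [576.6, 53.5, 132.2]
tcp_rot: [3.141, 0.018, -3.03]
ft_force: [-9.6, -0.5, 24.5]
opening: 0.008
```

Request:
arm_command(deltas=[[[1, 0, 0, 0.2, 0], [1, 0, 0, 0.25, 0], [1, 0, 0, 0.25, 0], [0.3, -0.1, 0.2, 0.1, -0.04], [0.3, -0.1, 0.2, 0, 0], [0.3, -0.1, 0.2, 0, 0], [0.3, -0.1, 0.15, 0, 0], [0.3, 0, 0, 0, 0]]])

```text
t: 6.55
eef_pos: [537.7, 130.4, 215.2]
tcp_rot: [3.14, 0.021, -3.067]
ft_force: [0.1, 0.3, -0.2]
opening: 0.297
```

Run:
```python
from h import *
print(env.state()["eef_pos"],env.state()["tcp_rot"],env.state()["opening"])
for n in("top","side"):
  c=env.read_camera(n);f=c["frame"][:,:,::-1]
  a=f[170:340,170:370];cv2.imwrite(f"pics/{n}4.png",cv2.resize(a,None,fx=3.5,fy=3.5,interpolation=cv2.INTER_CUBIC))
c=wristcam();cv2.imwrite("pics/w4.png",c["frame"][:,:,::-1]);np.save("w4.npy",np.c_[c["R"],c["t"]])
```

```text
[537.71336254 130.37539535 215.21471403] [ 3.13986723  0.02064128 -3.0670213 ] 0.2971960846735583
```

View pics/w4.png

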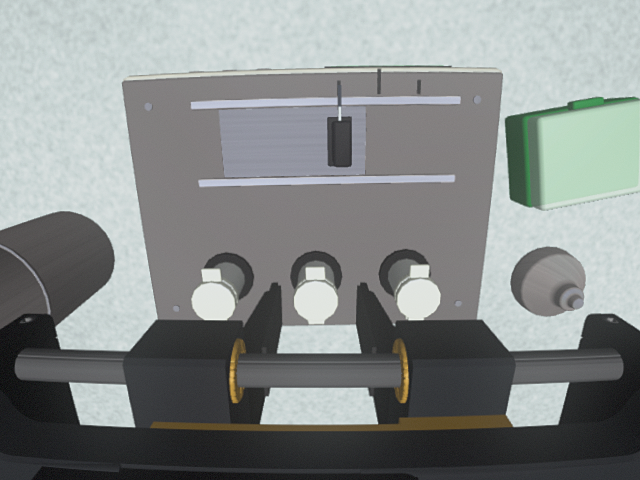

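View pics/side4.png

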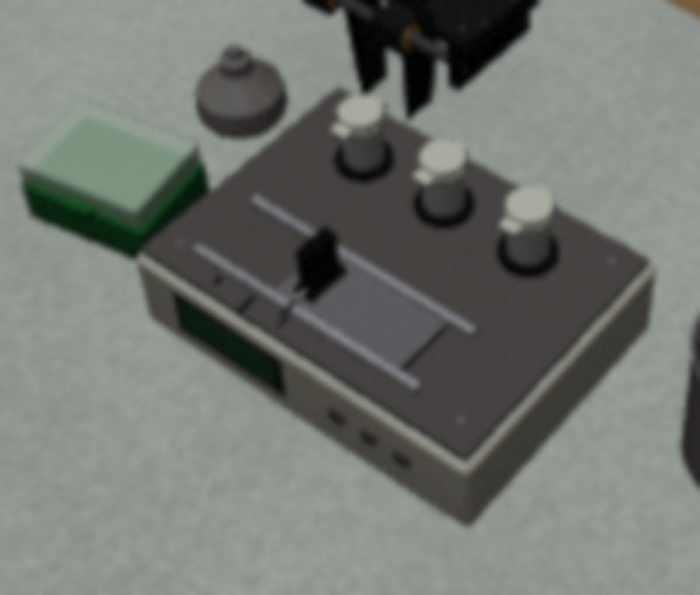

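All three caps are shut in both views. Next I'll locate the tab top (about (343,143) in the wrist view).

Run:
```python
from h import *
c=wristcam();M=np.load("w4.npy");c["R"],c["t"]=M[:,:3],M[:,3]
a=c["frame"][60:200,300:440,::-1];cv2.imwrite("pics/w5.png",cv2.resize(a,None,fx=4,fy=4,interpolation=cv2.INTER_CUBIC))
for p,z in(((342.5,143),127),((340,85),80),((378.5,80),80),((418.5,87),80),((315,300),132.5)): print(p,ray(c,p,z).round(1))
print(env.state()["eef_pos"])
```

```text
(342.5, 143) [465.6 139.9 127. ]
(340, 85) [425.6 137.3  80. ]
(378.5, 80) [419.7 165.5  80. ]
(418.5, 87) [422. 196.  80.]
(315, 300) [576.4 130.  132.5]
[539.37388392 127.82282853 214.99682278]
```

View pics/w5.png

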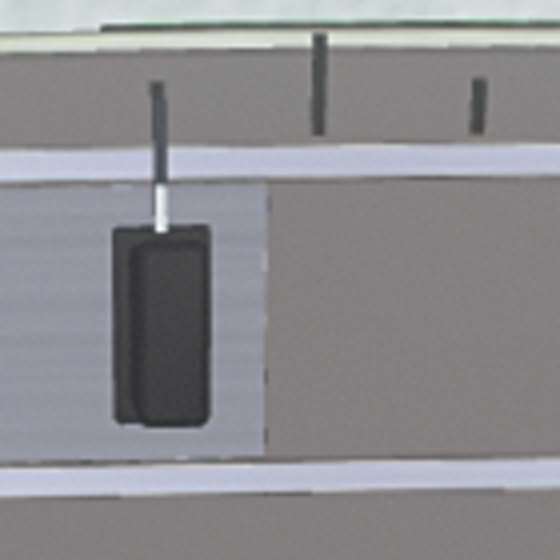

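Request:
arm_command(deltas=[[[0.5, -0.18, 0.02, 0, 0.02], [0.5, -0.2, 0.02, 0, 0], [0.5, -0.2, 0.02, 0, 0], [0.5, -0.1, 0.02, 0, 0], [0.5, 0, 0, -0.15, 0], [0.5, 0, 0, -0.15, 0], [0.5, 0, 0, -0.15, 0], [0.5, 0, 0, 0, 0], [0.5, 0, 0, 0, 0]]])

```text
t: 7.5
eef_pos: [474.4, 130.4, 167.8]
tcp_rot: [3.141, 0.023, -3.061]
ft_force: [0.2, 0.1, -0.1]
opening: 0.5
```

Run:
```python
from h import *
s=env.state();print(s["eef_pos"],s["tcp_rot"],s["opening"])
c=wristcam();cv2.imwrite("pics/w6.png",c["frame"][:,:,::-1])
c=env.read_camera("top");a=c["frame"][190:340,180:360,::-1];cv2.imwrite("pics/top6.png",cv2.resize(a,None,fx=4,fy=4,interpolation=cv2.INTER_CUBIC))
print(env.state()["eef_pos"])
```

```text
[474.43593284 130.39128826 167.81646602] [ 3.14105175  0.02325402 -3.06093955] 0.4998099429279315
[474.43874682 130.54084751 168.2219646 ]
```

View pics/w6.png

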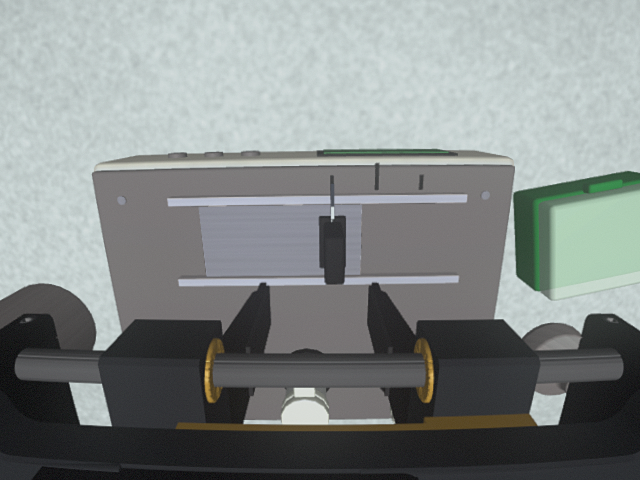

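Run:
```python
from h import *
c=wristcam()
a=c["frame"][150:300,300:450,::-1];cv2.imwrite("pics/w7.png",cv2.resize(a,None,fx=4,fy=4,interpolation=cv2.INTER_CUBIC))
for p,z in(((335,251.5),127),((332,185),80)): print(p,ray(c,p,z).round(1))
```

```text
(335, 251.5) [460.  139.9 127. ]
(332, 185) [429.1 136.9  80. ]
```

View pics/w7.png

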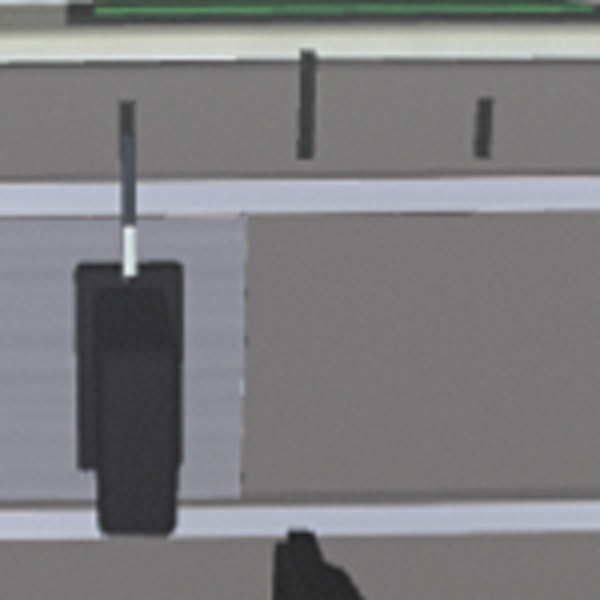

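Request:
arm_command(deltas=[[[0.5, -0.08, 0.08, 0, 0.01], [0.5, 0, 0, -0.1, 0], [0.5, 0, 0, -0.15, 0], [0.5, 0, 0, -0.1, 0], [0.5, 0, 0, 0, 0]]])

```text
t: 8.07
eef_pos: [466.0, 140.9, 136.0]
tcp_rot: [3.14, 0.031, -3.051]
ft_force: [-0.6, -0.0, 0.3]
opening: 0.5
```

Run:
```python
from h import *
s=env.state();print(s["eef_pos"],s["tcp_rot"],s["ft_force"])
c=wristcam();cv2.imwrite("pics/w8.png",c["frame"][:,:,::-1])
print(proj(c,[[466,137,127]]))
```

```text
[466.0361794  140.89447347 135.99603131] [ 3.14024537  0.03121829 -3.05130801] [-0.60495732 -0.037101    0.30206623]
[[308.89373402 296.38562623]]
```

View pics/w8.png

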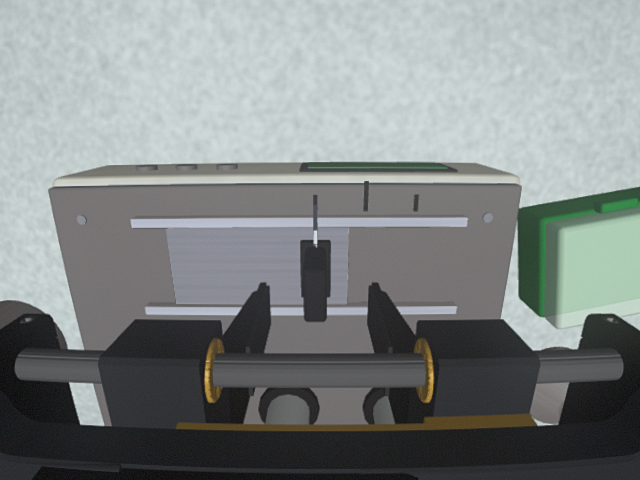

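Request:
arm_command(deltas=[[[0.5, 0, -0.015, -0.12, 0], [0.5, 0, 0, -0.12, 0], [0.5, 0, 0, -0.1, 0], [0.5, 0, 0, 0, 0]]])

```text
t: 8.45
eef_pos: [467.2, 141.0, 105.8]
tcp_rot: [3.14, 0.038, -3.05]
ft_force: [-0.6, -0.1, -0.4]
opening: 0.496
```

Request:
arm_command(deltas=[[[0.5, 0, -0.02, -0.08, 0], [0.5, 0, 0, 0, 0], [0.5, 0, 0, 0, 0]]])

```text
t: 8.7
eef_pos: [467.8, 139.4, 99.4]
tcp_rot: [3.14, 0.04, -3.049]
ft_force: [0.0, -0.4, -0.9]
opening: 0.498
```

Run:
```python
from h import *
s=env.state();print(s["eef_pos"],s["tcp_rot"],s["ft_force"])
c=wristcam();cv2.imwrite("pics/w9.png",c["frame"][:,:,::-1])
```

```text
[467.81548392 139.38621242  99.35735868] [ 3.13950271  0.04033886 -3.04896313] [ 0.04345626 -0.40757596 -0.85896106]
```

View pics/w9.png

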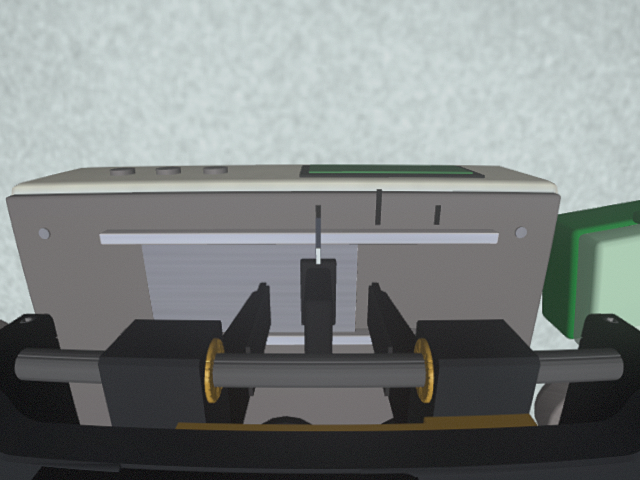

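The tab is centred between the fingers (column 319 against a mid-line of 319.5). Closing now.

Request:
arm_command(deltas=[[[1, 0, 0, 0, 0], [1, 0, 0, 0, 0], [1, 0, 0, 0, 0], [1, 0, 0, 0, 0], [1, 0, 0, 0, 0], [1, 0, 0, 0, 0]]])

```text
t: 9.25
eef_pos: [468.4, 139.5, 100.9]
tcp_rot: [3.139, 0.043, -3.049]
ft_force: [-0.3, 0.0, 0.4]
opening: 0.139
```

Run:
```python
from h import *
s=env.state();print(s["eef_pos"],s["tcp_rot"],s["ft_force"],s["opening"])
c=wristcam();cv2.imwrite("pics/w10.png",c["frame"][:,:,::-1])
```

```text
[468.37394228 139.47690726 100.87283645] [ 3.13933722  0.04262681 -3.04910381] [-0.30617022  0.02732666  0.39918936] 0.1392307325389032
```

View pics/w10.png

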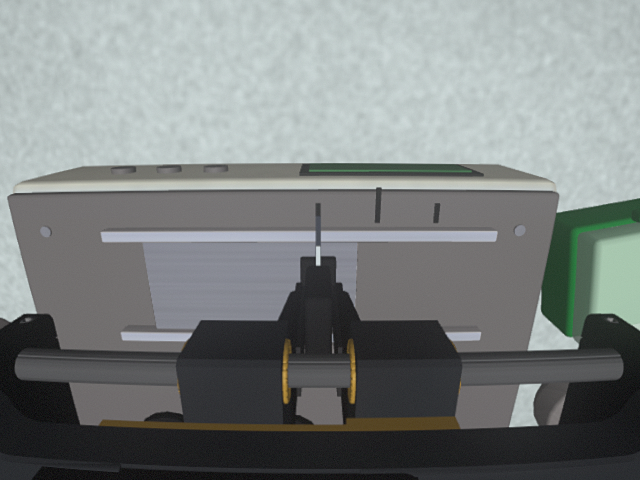

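Request:
arm_command(deltas=[[[1, -0.005, 0.05, 0, 0], [1, -0.005, 0.05, 0, 0], [1, -0.005, 0.05, 0, 0], [1, -0.005, 0.05, 0, 0], [1, 0, 0, 0, 0]]])

```text
t: 9.72
eef_pos: [466.6, 157.6, 100.8]
tcp_rot: [-3.14, 0.042, -3.048]
ft_force: [0.1, -5.9, 1.7]
opening: 0.125
```

Request:
arm_command(deltas=[[[1, -0.005, 0.05, 0, 0], [1, -0.005, 0.05, 0, 0], [1, 0, 0.02, 0, 0], [1, 0, 0, 0, 0]]])

```text
t: 10.05
eef_pos: [465.7, 167.8, 100.9]
tcp_rot: [-3.137, 0.041, -3.047]
ft_force: [0.5, -8.1, 0.3]
opening: 0.127
```

Run:
```python
from h import *
s=env.state();print(s["eef_pos"],s["tcp_rot"],s["ft_force"],s["opening"])
c=wristcam();cv2.imwrite("pics/w11.png",c["frame"][:,:,::-1])
a=c["frame"][170:290,240:460,::-1];cv2.imwrite("pics/w11z.png",cv2.resize(a,None,fx=3.6,fy=3.6,interpolation=cv2.INTER_CUBIC))
```

```text
[465.67585304 167.77618146 100.87309302] [-3.13652624  0.04100151 -3.04722931] [ 0.50973669 -8.06869164  0.25536744] 0.12742627540077592
```

View pics/w11z.png

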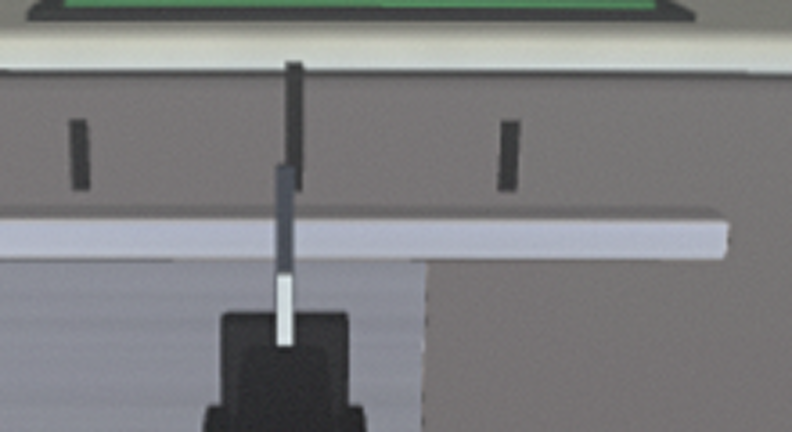

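Request:
arm_command(deltas=[[[1, 0, 0.025, 0, 0], [1, 0, 0, 0, 0], [1, 0, 0, 0, 0], [1, 0, 0, 0, 0], [1, 0, 0, 0, 0], [1, 0, 0, 0, 0]]])

```text
t: 10.6
eef_pos: [465.7, 166.8, 100.9]
tcp_rot: [-3.133, 0.04, -3.048]
ft_force: [0.7, -6.9, 0.4]
opening: 0.128
```

Request:
arm_command(deltas=[[[1, 0, 0, 0, 0], [1, 0, 0, 0, 0], [1, 0, 0, 0, 0], [1, 0, 0, 0, 0], [1, 0, 0, 0, 0], [1, 0, 0, 0, 0], [1, 0, 0, 0, 0], [1, 0, 0, 0, 0], [1, 0, 0, 0, 0], [1, 0, 0, 0, 0], [1, 0, 0, 0, 0], [1, 0, 0, 0, 0]]])

```text
t: 11.6
eef_pos: [466.3, 160.5, 100.9]
tcp_rot: [-3.126, 0.038, -3.05]
ft_force: [0.3, -6.2, 0.6]
opening: 0.124
```

Run:
```python
from h import *
s=env.state();print(s["t"],s["eef_pos"],s["ft_force"],s["opening"],s["qvel"].round(4))
c=wristcam()
a=c["frame"][170:290,240:460,::-1];cv2.imwrite("pics/w12z.png",cv2.resize(a,None,fx=3.6,fy=3.6,interpolation=cv2.INTER_CUBIC))
for n in("side","top"):
  c=env.read_camera(n);a=c["frame"][170:340,110:440,::-1];cv2.imwrite(f"pics/{n}12.png",cv2.resize(a,None,fx=2.4,fy=2.4,interpolation=cv2.INTER_CUBIC))
s=env.state();print(s["t"],s["eef_pos"])
```

```text
11.6 [466.33992376 160.5415931  100.85878025] [ 0.3408388  -6.24992684  0.62915313] 0.12379384228403226 [-0.0112 -0.0007  0.0008 -0.0102  0.0012 -0.0011]
11.75 [466.30817765 160.51302605 100.83270243]
```

View pics/w12z.png

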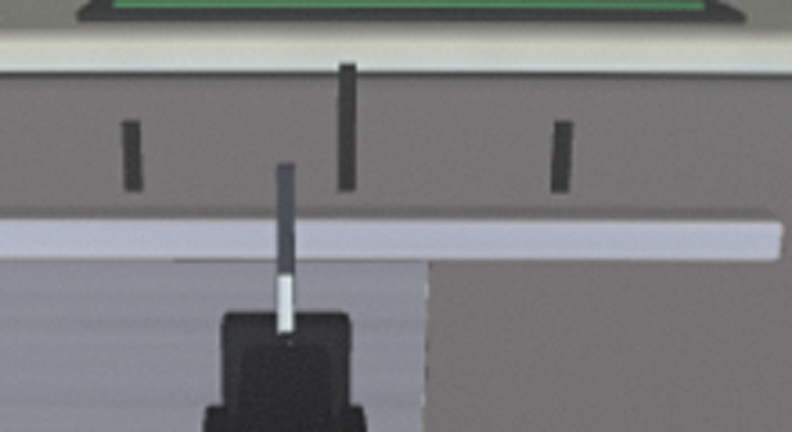

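View pics/side12.png

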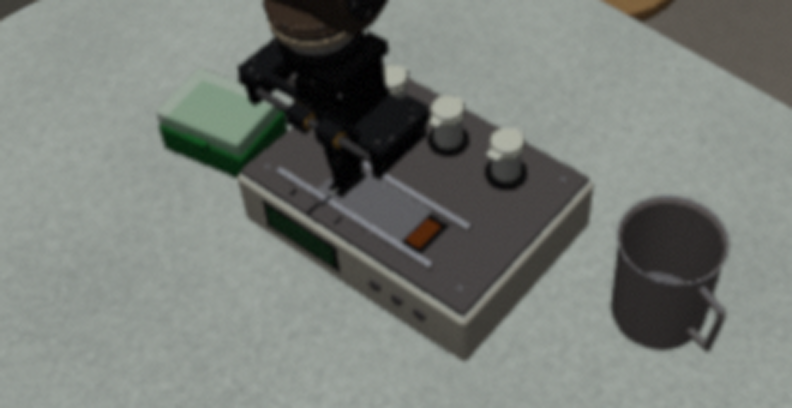

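View pics/top12.png

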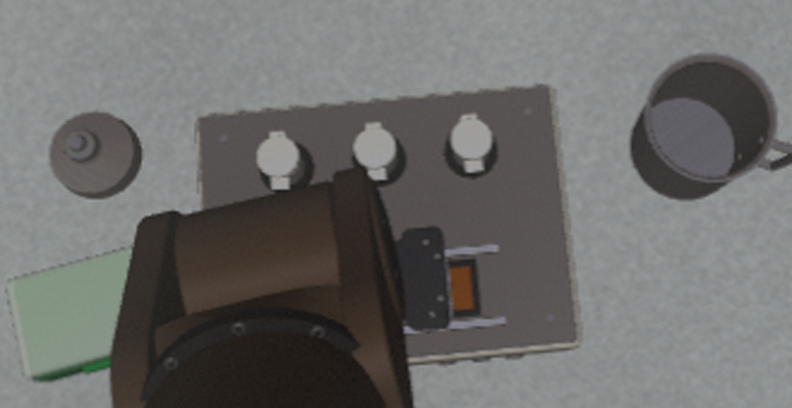

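Each row re-bases on the measured pose, so the spring pushes the tab back about 0.5 mm per row, and the pointer is now around 21 mm. I'll go back to half and add that bias to the hold rows.

Request:
arm_command(deltas=[[[1, -0.003, 0.045, 0, 0], [1, -0.003, 0.045, 0, 0], [1, 0, 0.02, 0, 0], [1, 0, 0.006, 0, 0], [1, 0, 0.006, 0, 0], [1, 0, 0.006, 0, 0]]])

```text
t: 12.25
eef_pos: [465.4, 169.9, 100.8]
tcp_rot: [-3.122, 0.035, -3.05]
ft_force: [0.4, -7.8, 1.7]
opening: 0.128
```

Request:
arm_command(deltas=[[[1, 0, 0.006, 0, 0], [1, 0, 0.006, 0, 0], [1, 0, 0.006, 0, 0], [1, 0, 0.006, 0, 0], [1, 0, 0.006, 0, 0], [1, 0, 0.006, 0, 0]]])

```text
t: 12.75
eef_pos: [465.3, 169.8, 100.8]
tcp_rot: [-3.118, 0.034, -3.051]
ft_force: [-0.5, -7.8, 1.2]
opening: 0.125
```

Steady. I'll hold for over a second more, then check.

Request:
arm_command(deltas=[[[1, 0, 0.006, 0, 0], [1, 0, 0.006, 0, 0], [1, 0, 0.006, 0, 0], [1, 0, 0.006, 0, 0], [1, 0, 0.006, 0, 0], [1, 0, 0.006, 0, 0], [1, 0, 0.006, 0, 0], [1, 0, 0.006, 0, 0], [1, 0, 0.006, 0, 0], [1, 0, 0.006, 0, 0], [1, 0, 0.006, 0, 0], [1, 0, 0.006, 0, 0]]])

```text
t: 13.75
eef_pos: [465.3, 169.7, 100.8]
tcp_rot: [-3.11, 0.03, -3.052]
ft_force: [-0.4, -8.4, 1.4]
opening: 0.126
```

Run:
```python
from h import *
s=env.state();print(s["t"],s["eef_pos"],s["ft_force"],s["opening"])
c=wristcam()
a=c["frame"][170:290,240:460,::-1];cv2.imwrite("pics/w13z.png",cv2.resize(a,None,fx=3.6,fy=3.6,interpolation=cv2.INTER_CUBIC))
for i in range(4): env.read_camera("side")
c=env.read_camera("top");a=c["frame"][170:340,110:440,::-1];cv2.imwrite("pics/top13.png",cv2.resize(a,None,fx=2.4,fy=2.4,interpolation=cv2.INTER_CUBIC))
s=env.state();print(s["t"],s["eef_pos"],s["ft_force"],s["qvel"].round(4))
```

```text
13.75 [465.30819575 169.71798221 100.7685864 ] [-0.35158078 -8.43352778  1.43508107] 0.1258568769417414
14.05 [465.27530978 169.73375423 100.75665329] [ 0.04202927 -8.48398263  1.52326061] [ 0.0012  0.0009  0.0004  0.0002  0.0009 -0.    ]
```

View pics/w13z.png

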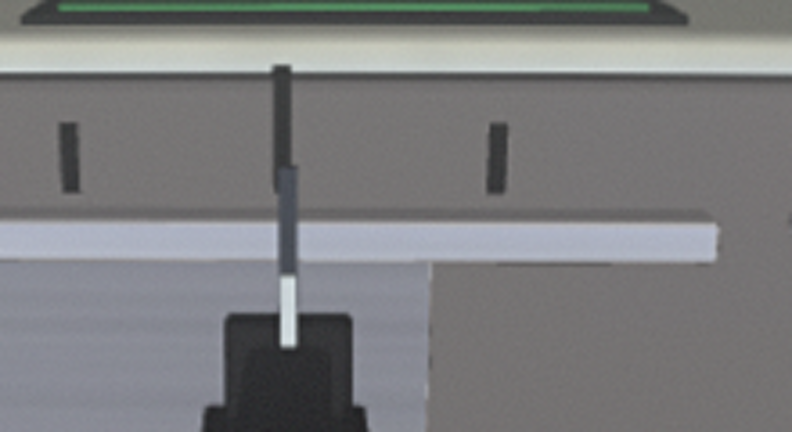

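View pics/top13.png

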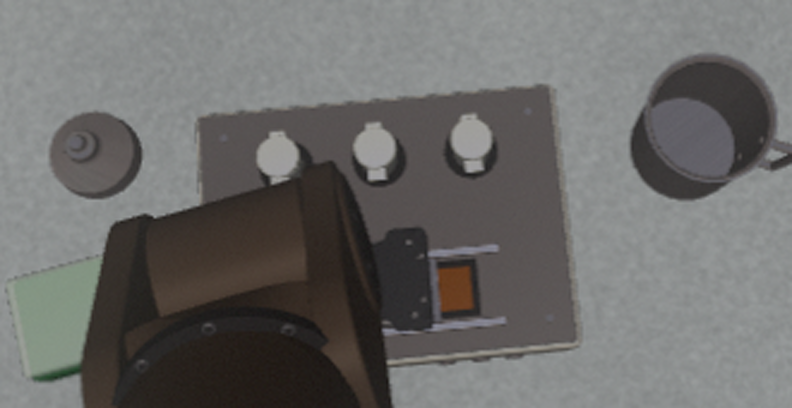

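The pointer (column 288) sits under 1 mm past the half tick (282). The caps are shut, the bystanders haven't moved, and the pose is still. Handing in.

Run:
```python
from cell import env
env.job_done();s=env.state();print(s["t"],s["eef_pos"],s["ft_force"])
```

```text
the job is handed in; nothing more can be done
the job is handed in; nothing more can be done
```

The job is handed in, with all three caps shut and the gripper still holding the shutter at half travel; no verdict was reported.

**What I did:** I flipped over the two open caps, on the middle and −y tubes, and pressed them down to about 132 mm with 18–25 N. I then gripped the tab and slid the shutter to the half mark.

**Last checks, before handing in:**
- **Shutter:** the pointer was less than 1 mm past the half tick, at about 31 mm of travel. The force along y was a steady 8.4 N, which fits the spring's 8 N at half. The arm moved less than 0.1 mm over the last 0.3 s.
- **Caps and bystanders:** all three caps looked shut. The jug and burner stood where they had been. The tip box was partly hidden by the arm in the last picture, but the visible part had not moved.

**What went wrong on the way:** in the first hold the spring pushed the shutter back to about 21 mm. I slid it back to half and held it there for about 1.8 s with a small counter-push.

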